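# Shut the marked air valve under the sliding cover

## Task

Shut off the compressed-air line whose valve carries the round disc. With the fingertips push the valve box's flat cover back by its upright lip, away from the robot, until it is fully home against the end stop, sliding and never lifted; then push the lever with the disc clockwise a quarter turn, fully shut against its stop. Leave the other lever and the things standing around as they are, and draw the hand clear.

Things in the scene. Friction and masses are not known exactly. Their poses are not given: they have to be found in the camera images.
- valve_box: grey steel air-valve box fixed flat on the bench, 390 x 314 mm. Origin: on the bench, under the centre of the valve chamber (its open front half, inside 170 in x, 270 mm in y, walls 70 mm high). x axis: from the front (robot side) to the rear. Front face at x = -100 mm; from x = 85 to 280 mm a flat deck 70 mm above the bench, then an end stop bar; side guides and stop rise 16 mm above the deck
- cover: loose flat aluminium plate over the chamber, 186 (x) x 286 (y) x 6 mm, 0.45 to 0.8 kg; slides along the box's x between the side guides (4 mm play each side), by slight friction (1 to 3 N; more if pressed down). Origin: centre of its underside, 70 mm above the bench; axes as the box's. Starts 0 to 30 mm in +x of the box's origin; home against the end stop it is 187 mm from it and the chamber is fully open
- cover_lip (a point): middle of the top edge of the cover's upright lip: a flange 6 mm thick, 180 mm wide and 30 mm high, standing along the cover's front edge (90 mm in -x of the cover's origin), its top 106 mm above the bench
- disc_lever (a joint): angle of the marked valve's lever, rad: 0 = open (it points to the front, -x of the box, along its pipe), 1.571 = shut, at its stop (it points to the box's left, +y, across the pipe); starts at 0 to 0.25. Grows as the lever turns clockwise seen from above. It stays where it is left; about 0.12 N m turns it
- disc_pivot (a point): top of the marked lever on its pivot axis, 56 mm above the bench. This lever has a round flat steel disc, 40 mm across, 5 mm thick, on its pivot. The two pivots are 40 mm behind the chamber's centre, one 65 mm to its right (-y), one 40 mm to its left (+y); either may be the marked one. Below each lever are a brass valve body and a pipe, up to 31 mm above the bench
- disc_tip (a point): free end of the marked lever, at its top edge, 70 mm from the pivot. Both levers are flat steel bar standing on edge, 12 mm thick and 22 mm high, its underside 34 mm and its top 56 mm above the bench, reaching 70 mm from its pivot
- plain_lever (a joint): angle of the other valve's lever, rad, with the same meaning; this lever has only a 12 mm stud on its pivot. It starts at 0 to 0.25 and must stay as it is
- plain_pivot (a point): top of the other lever on its pivot axis, 56 mm above the bench; same bar as the marked lever, without the disc
- plain_tip (a point): free end of the other lever, at its top edge, 70 mm from the pivot
- padlock: brass padlock lying flat in front of the valve box, body 40 x 45 x 20 mm with a steel shackle. A bystander; origin at its underside (centre)
- coupling: brass hose coupling standing in front of the valve box, 28 mm across, 42 mm tall. A bystander; origin at its underside (centre)
- paint_tin: round paint tin, 90 mm across, 110 mm tall, left of the valve box (+y side). A bystander; origin at its underside (centre)
- oil_bottle: grey plastic bottle with black cap, 64 mm across, 180 mm tall, right of the valve box (-y side). A bystander; origin at its underside (centre)
- tape_roll: roll of packing tape lying flat, 90 mm across, 45 mm tall, right of the valve box. A bystander; origin at its underside (centre)
- screwdriver: screwdriver with black handle lying right of the valve box. A bystander; origin at its underside
- parts_tray: open grey plastic tray 110 x 90 x 40 mm, left of the valve box near its front. A bystander; origin at its underside (centre)

How it is judged:
By the outcome, as a careful person would: the job done as asked, in the order asked, and still so for the second after the job is handed in, with the robot touching nothing.
It also fails if it takes over 51 s, if anything falls off the work surface, if the arm or the gripper's body presses on something with over 40 N, if the wrist force passes 120 N, or if a joint passes its speed limit or range.

## Robot

A 7-joint arm with a two-finger parallel gripper is mounted at the origin on the work surface. World frame = base frame: x ahead of the robot, y to its left, z up, the work surface at z = 0. Lengths are in m, angles in rad, forces in N, time in s.
With the tool pointing down it reaches from about 0.4 to 0.85 m from the base axis. Payload 10.4 kg.
Tool frame: the origin (TCP) lies on the centre line of the jaws, within the pads' length; the fingertips stand 17 mm ahead of it and the grasp point (between the pads) lies 2 mm behind it (manip.tcp_to_tips is the distance from the TCP to the fingertips, in m); z points along the fingers, x is the direction in which the jaws open and shut, and the axes are right-handed (so a half turn about z gives the same grasp; the last joint's range is limited). The gripper opens to 85 mm and grips with 20 to 120 N. Pads are 22 mm wide; open, the fingers measure 114 mm over their backs; the gripper's body (76 mm by 85 mm) begins 54 mm behind the grasp point. The pads swing forward as they close: fully open they stand 13 mm farther back than shut.
Start: joints at [1.19, 0.332, -0.065, 1.46, 0.022, 1.35, -0.088], TCP at [0.219, -0.585, 0.248] pointing down, gripper open.
Joint ranges: [-2.6, 2.6], [-0.5, 2.12], [-1.47, 1.34], [0.16, 2.42], [-1.27, 4.41], [0.06, 2.06], [-2.6, 2.6]. Speed limits (rad/s): [2.22, 2.22, 2.79, 2.79, 3.14, 3.14, 3.14].

## Interface

Orientations are given as a unit quaternion [x, y, z, w].
In Python, from workcell import manip gives the robot as it stands.
- The arm moves only by the shell command python3 -m pendant 'ROWS' [FORCE]. ROWS is JSON, a list of rows, each a list of 3 entries, a list of its own where there are three numbers: the shift along the world's x, y, z in cm, then the turn, a rotation vector about the world's x, y, z in degrees, then the closure in counts, from 0 (fully open) to 255 (shut). A call has 1 to 12 rows; each row shifts and turns the pose as measured when the row begins; what a row does not reach is not made up. A row lasts 1/8 s, in which the tool goes at most 62.5 mm and 10.7 degrees, less where a joint would pass 70% of its speed; a pose out of reach is approached as far as the arm can. A call is refused whole if a number of a shift passes 6.25 or a number of a turn 10.7, either way. A call with a gripper value outside its range is refused whole. The fingers move at their own pace and stop on an object; FORCE is the grip in N (left out, the last holds). Time passes only in rows, so rows that do not move let the fingers close. It gives the time, the measured TCP pose, the force and the opening at its end, in the units of the state.
- manip.get_obs(): the state, without advancing time (a new reading comes with each control period).
- manip.camera(name): name is "scene" or "top" or "wrist"; returns a dict with "pixels" (400x640x3 uint8, red, green, blue), "range_z" (400x640 float32, m along the optical axis (not along the pixel's ray), 0 where there is no reading), "K" (3x3 intrinsics, pixels), "dist" ([k1, k2, p1, p2, k3] as OpenCV has them; the pictures are not rectified), "origin" and "rotation" of the camera in the world; the wrist camera has in their place "hand_eye" (4x4, takes a point from camera to tool coordinates, whose origin is the TCP and whose axes are the tool frame's). Camera axes: x right, y down, z forward; pixel columns grow to the right and rows downward; lengths in m; the calibration is good to about 2 mm. A picture is of the moment at which its call begins: read the wrist's pose just before it.
- manip.hand_in(): hands the job in, once; it reports no verdict.
The state is a dict: "clock": time; "joint_pos": joint angles; "joint_velocities": joint speeds; "tau": joint torques, N m; "position": TCP position; "ee_rot": TCP orientation; "ft_force": force on the tool from outside, world axes, zero at the start; "torque": the same for the moment, N m; "grip_width": opening from 0.0 (shut) to 1.0 (fully open).
Only numpy, scipy, OpenCV 4.12 (cv2) and the standard library are available. Lean on these libraries where they do the work, as an engineer would, in place of code of your own. Each camera call takes 0.05 s, during which the arm holds its last target.

## Working session

There is one attempt and no reset: what is moved stays moved. The work goes in short steps, Python scripts to look and compute and a shell command to move; the robot and the scene stay as the last step left them, time stands still between calls to the robot, and variables do not carry over. Pictures are saved under pics/ and viewed, and the job is handed in when it is done.

```bash
ls; mkdir -p pics; cat > h.py <<'E'
import numpy as np, cv2
from workcell import manip
from scipy.spatial.transform import Rotation as R
def snap(name,fn):
    o=manip.get_obs(); c=manip.camera(name)
    cv2.imwrite(f'pics/{fn}.png',c['pixels'][:,:,::-1])
    if 'hand_eye' in c:
        T=np.eye(4);T[:3,:3]=R.from_quat(o['ee_rot']).as_matrix();T[:3,3]=o['position'];T=T@c['hand_eye'];Rm,t=T[:3,:3],T[:3,3]
    else:Rm,t=np.array(c['rotation']),np.array(c['origin'])
    if Rm.shape!=(3,3): Rm=R.from_quat(Rm).as_matrix()
    v,u=np.mgrid[0:400,0:640]
    n=cv2.undistortPoints(np.stack([u.ravel(),v.ravel()],1).astype(float)[:,None],c['K'],np.array(c['dist']))[:,0]
    z=c['range_z'].ravel()
    P=np.c_[n*z[:,None],z]@Rm.T+t
    P[z==0]=np.nan
    P=P.reshape(400,640,3)
    np.savez(f'{fn}.npz',P=P,n=n.reshape(400,640,2),R=Rm,t=t,img=c['pixels'])
    return P,c
E
python3 - <<'E'
from h import *
for n in ['top','scene']:
    P,c=snap(n,n+'0'); print(n,c['origin'],c['rotation'])
print(manip.get_obs())
E
```

```text
pics
top [ 0.40823873 -0.01241418  0.9660474 ] [-0.6946702   0.7132915  -0.06123583  0.06999088]
scene [1.57377155 0.40340768 0.76832933] [ 0.48017835  0.72869941 -0.40226228 -0.27678688]
{'clock': 0.1, 'joint_pos': array([ 1.19039676,  0.33282659, -0.06471865,  1.46085938,  0.02160297,
        1.34991077, -0.0884878 ]), 'joint_velocities': array([ 0.00029628, -0.00197149,  0.00175401, -0.00309894,  0.00124754,
        0.00162559, -0.00040613]), 'tau': array([ 1.57101782e-03, -6.26743770e+01,  4.92580212e-02, -3.92432964e+01,
        1.63011096e-02,  6.99177064e-03,  5.32513084e-06]), 'position': array([ 0.21877896, -0.58511655,  0.24758336]), 'ee_rot': array([ 8.21662955e-01, -5.69973298e-01, -5.53037714e-04, -3.49471017e-04]), 'ft_force': array([-0.06773532, -0.01931247,  1.08592709]), 'torque': array([ 0.01402995,  0.02738204, -0.04140608]), 'grip_width': 1.0025119468118253}
```

View pics/top0.png

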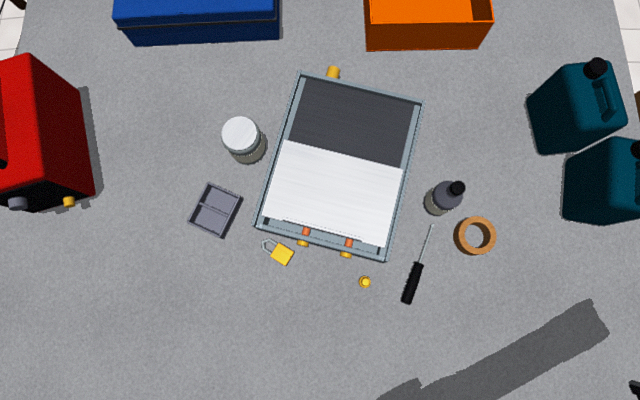

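View pics/scene0.png

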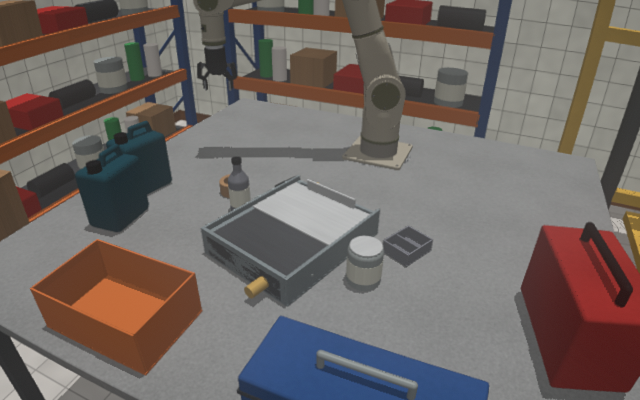

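The top picture shows the box outlined by (303,73), (422,102), (386,262), (254,228). The cover is over the front half with its lip near the lower edge, and the padlock (280,252) and coupling (365,281) are in front. Next I measure these.

```bash
python3 - <<'E'
from h import *
d=np.load('top0.npz');P=d['P'];img=d['img']
z=P[...,2]
def pr(n,u,v): print(n,np.round(P[v,u],3))
for n,u,v in [('cornRL',303,76),('cornRR',420,104),('cFR',385,258),('cFL',257,226),('padlock',281,253),('coup',365,281),('tin',240,132),('bottle',456,188),('tape',474,220),('tray',215,210),('cover',330,195),('deck',350,120),('table',320,320),('cable',303,232)]: pr(n,u,v)
# box region: raised points connected
m=np.zeros((400,640),np.uint8);cv2.fillPoly(m,[np.array([[298,68],[428,98],[390,268],[248,232]])],1)
sel=(m>0)&(z>0.06)&(z<0.115)
pts=P[sel]
r=cv2.minAreaRect((pts[:,:2]*1000).astype(np.float32));print(r,np.round(cv2.boxPoints(r)))
# cover by brightness
br=img.astype(int).min(2)
s2=(m>0)&(br>190)&(z>.06); q=P[s2]; print(len(q),np.nanmedian(q[:,2]),np.histogram(q[:,2],bins=np.arange(.06,.12,.005)))
r=cv2.minAreaRect((q[(q[:,2]<.085)][:,:2]*1000).astype(np.float32));print(r,np.round(cv2.boxPoints(r)))
s3=(m>0)&(z>.095);print(s3.sum()); l=P[s3]; r=cv2.minAreaRect((l[:,:2]*1000).astype(np.float32));print(r,np.round(cv2.boxPoints(r)))
E
python3 - <<'E'
import cv2
i=cv2.imread('pics/top0.png')[60:290,180:500];cv2.imwrite('pics/top0c.png',cv2.resize(i,None,fx=2.5,fy=2.5,interpolation=2))
E
```

```text
cornRL [0.893 0.035 0.076]
cornRR [ 0.811 -0.242  0.078]
cFR [ 0.45  -0.138  0.081]
cFL [0.53  0.145 0.071]
padlock [0.471 0.097 0.022]
coup [ 0.402 -0.095  0.044]
tin [0.741 0.179 0.109]
bottle [ 0.581 -0.275  0.181]
tape [ 0.533 -0.354  0.049]
tray [0.576 0.253 0.035]
cover [ 0.595 -0.021  0.081]
deck [ 0.777 -0.074  0.072]
table [0.314 0.01  0.002]
cable [0.518 0.044 0.032]
((675.3824462890625, -48.80131530761719), (315.3885803222656, 392.4134521484375), 73.4981689453125) [[ 442. -144.]
 [ 819. -256.]
 [ 908.   47.]
 [ 532.  158.]]
9780 0.07780174899046083 (array([   0,    0,  386, 8452,  691,    0,    0,    4,   18,  220,    9]), array([0.06 , 0.065, 0.07 , 0.075, 0.08 , 0.085, 0.09 , 0.095, 0.1  ,
       0.105, 0.11 , 0.115]))
((592.2738037109375, -24.190704345703125), (285.92816162109375, 207.33883666992188), 73.65779113769531) [[ 453. -132.]
 [ 652. -191.]
 [ 732.   84.]
 [ 533.  142.]]
278
((517.6902465820312, -1.5211029052734375), (178.7664031982422, 6.608085632324219), 73.63826751708984) [[489. -86.]
 [496. -88.]
 [546.  83.]
 [540.  85.]]
```

View pics/top0c.png

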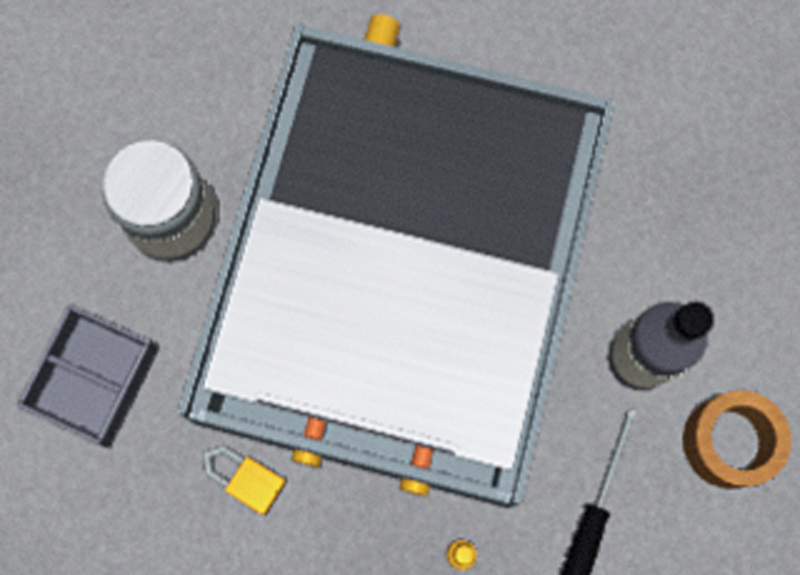

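```bash
cat >> h.py <<'E'
O=np.array([.584,-.022]); YAW=-np.radians(16.45)
ex=np.array([np.cos(YAW),np.sin(YAW)]); ey=np.array([-ex[1],ex[0]])
def b2w(x,y): return O+x*ex+y*ey
def w2b(p): d=np.asarray(p)[...,:2]-O; return np.stack([d@ex,d@ey],-1)
def goal(x,y,z):
    o=manip.get_obs(); t=np.r_[b2w(x,y),z]
    X=R.from_quat(o['ee_rot']).as_matrix()
    a=np.degrees(np.arctan2(X[1,0],X[0,0])); w=np.degrees(YAW)+90
    dy=(w-a+90)%180-90
    print('clock',round(o['clock'],2),'box',np.round(w2b(o['position'])*1e3,1),'z',round(o['position'][2],4),'shift cm',np.round((t-o['position'])*100,2),'yaw',round(dy,1),'tilt',np.round(X[:,2],3),'F',np.round(o['ft_force'],1),'grip',round(o['grip_width'],2))
E
python3 - <<'E'
from h import *
print(manip.tcp_to_tips)
goal(-.12,0,.25)
E
```

```text
0.017
clock 0.1 box [-190.8 -643.5] z 0.2476 shift cm [25.01 59.71  0.24] yaw -37.0 tilt [-0.001  0.001 -1.   ] F [-0.1 -0.   1.1] grip 1.0
```

```bash
python3 -m pendant '[[[1.5,5,0.2],[0,0,-3.7],255],[[2.5,5.97,0],[0,0,-3.7],255],[[2.5,5.97,0],[0,0,-3.7],255],[[2.5,5.97,0],[0,0,-3.7],255],[[2.5,5.97,0],[0,0,-3.7],255],[[2.5,5.97,0],[0,0,-3.7],255],[[2.5,5.97,0],[0,0,-3.7],255],[[2.5,5.97,0],[0,0,-3.7],255],[[2.5,5.97,0],[0,0,-3.7],255],[[2.5,5.97,0],[0,0,-3.7],255]]' 40; python3 -c "
from h import *
goal(-.115,0,.20)"
```

```text
clock: 1.35
position: [0.4464, -0.0125, 0.2464]
ee_rot: [-0.587, 0.81, 0.001, 0.0]
ft_force: [1.5, -0.4, -1.2]
grip_width: 0.001
clock 1.35 box [-134.6  -29.8] z 0.2464 shift cm [ 2.73  2.3  -4.64] yaw 1.7 tilt [-0.001  0.002 -1.   ] F [ 1.5 -0.4 -1.2] grip 0.0
```

```bash
python3 -m pendant '[[[2.7,2.3,-1],[0,0,1.7],255],[[0,0,0],[0,0,0],255]]'; python3 -c "
from h import *
P,c=snap('wrist','w1');P,c=snap('top','top1')
goal(-.115,0,.100)"
```

```text
clock: 1.6
position: [0.4744, 0.0163, 0.2362]
ee_rot: [-0.602, 0.799, 0.002, 0.001]
ft_force: [-0.5, -0.5, 0.5]
grip_width: -0.0
clock 1.7 box [-116.     3.5] z 0.2368 shift cm [ -0.    -0.36 -13.68] yaw -0.2 tilt [ 0.     0.002 -1.   ] F [-0.1  0.4 -0. ] grip 0.0
```

View pics/w1.png

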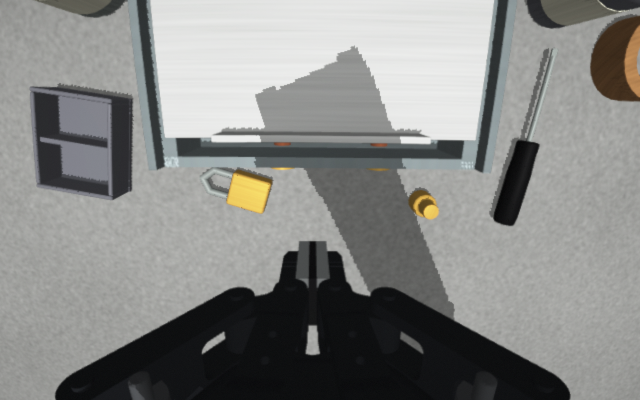

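The wrist view shows the lip at row ~136, columns 212–428. The shut fingertips are at (312,260), aligned with the box. I'll check the lip position from this view.

```bash
python3 -c "
from h import *
P=np.load('w1.npz')['P']; b=w2b(P)*1e3; z=P[...,2]
s=(z>.095)&(z<.112)&(abs(b[...,0])<130)&(abs(b[...,1])<120)
print(s.sum(),np.nanpercentile(b[s],[1,50,99],axis=0),np.median(z[s]))
s=(z>.06)&(z<.092)&(b[...,0]<-60)&(b[...,0]>-130)&(abs(b[...,1])<180)
print(np.nanpercentile(b[s],[.5,50,99.5],axis=0))
print(P[190,250],P[210,430])
goal(-.105,0,.100)"
```

```text
1873 [[-73.10319232 -89.02548083]
 [-69.51232449  -1.02859323]
 [-66.90940437  85.67315775]] 0.1056499532252615
[[-101.46335462 -157.05313967]
 [ -81.43132566   -1.22806386]
 [ -60.10737309  153.89139493]]
[0.47218363 0.09028182 0.01941523] [ 0.40240069 -0.09673265  0.04348313]
clock 1.7 box [-116.     3.5] z 0.2368 shift cm [  0.96  -0.65 -13.68] yaw -0.2 tilt [ 0.     0.002 -1.   ] F [-0.1  0.4 -0. ] grip 0.0
```

```bash
python3 -m pendant '[[[0.5,-0.5,-5],[0,0,0],255],[[0.3,-0.2,-5],[0,0,0],255],[[0,0,-3.2],[0,0,0],255],[[0,0,0],[0,0,0],255]]'; python3 -c "
from h import *
goal(-.085,0,.102)"
```

```text
clock: 2.2
position: [0.4805, 0.0007, 0.1032]
ee_rot: [-0.596, 0.803, -0.002, 0.0]
ft_force: [0.5, 0.9, 1.2]
grip_width: -0.001
clock 2.2 box [-105.7   -7.6] z 0.1032 shift cm [ 2.2   0.14 -0.12] yaw 0.3 tilt [ 0.002 -0.002 -1.   ] F [0.5 0.9 1.2] grip -0.0
```

```bash
python3 -m pendant '[[[1.0,0.1,-0.1],[0,0,0],255],[[0.8,0.1,0],[0,0,0],255],[[0.6,-0.2,0],[0,0,0],255],[[0.6,-0.2,0],[0,0,0],255],[[0.6,-0.2,0],[0,0,0],255]]'; python3 -c "
from h import *
P,c=snap('top','top2');b=w2b(P)*1e3; z=P[...,2]
s=(z>.095)&(z<.112)&(abs(b[...,0])<130)&(abs(b[...,1])<95)
print(np.nanpercentile(b[s],[1,10,50,99],axis=0))
goal(.08,0,.102)"
```

```text
clock: 2.82
position: [0.5201, -0.0047, 0.1064]
ee_rot: [-0.596, 0.803, -0.003, 0.001]
ft_force: [-2.7, 0.7, -1.6]
grip_width: -0.001
[nan nan]
clock 2.88 box [-65.2  -1.7] z 0.1065 shift cm [13.98 -3.95 -0.45] yaw 0.5 tilt [ 0.007 -0.004 -1.   ] F [-1.5 -0.5 -0.1] grip 0.0
  return np.nanmean(a, axis, out=out, keepdims=keepdims)
```

```bash
python3 -m pendant '[[[0.8,-0.23,-0.3],[0,0,0],255],[[0.8,-0.23,-0.1],[0,0,0],255],[[0.8,-0.23,0],[0,0,0],255],[[0.8,-0.23,0],[0,0,0],255],[[0.8,-0.23,0],[0,0,0],255],[[0.8,-0.23,0],[0,0,0],255]]'; python3 -c "
from h import *
goal(.08,0,.102)"
```

```text
clock: 3.62
position: [0.5719, -0.0195, 0.1025]
ee_rot: [-0.596, 0.803, -0.004, 0.002]
ft_force: [-3.5, 0.5, 2.3]
grip_width: -0.001
clock 3.62 box [-12.3  -1.1] z 0.1025 shift cm [ 8.89 -2.51 -0.05] yaw 0.4 tilt [ 0.007 -0.004 -1.   ] F [-3.5  0.5  2.3] grip -0.0
```

```bash
python3 -m pendant '[[[0.8,-0.23,0],[0,0,0],255],[[0.8,-0.23,0],[0,0,0],255],[[0.8,-0.23,0],[0,0,0],255],[[0.8,-0.23,0],[0,0,0],255],[[0.8,-0.23,0],[0,0,0],255],[[0.8,-0.23,0],[0,0,0],255]]'; python3 -c "
from h import *
P,c=snap('top','top3')
goal(.083,0,.102)"
```

```text
clock: 4.38
position: [0.6233, -0.0344, 0.1025]
ee_rot: [-0.595, 0.803, -0.004, 0.002]
ft_force: [-2.7, 1.9, 2.3]
grip_width: 0.001
clock 4.42 box [42.3 -1. ] z 0.1026 shift cm [ 3.93 -1.06 -0.06] yaw 0.5 tilt [ 0.008 -0.004 -1.   ] F [ 0.3 -0.1  0.5] grip -0.0
```

View pics/top3.png

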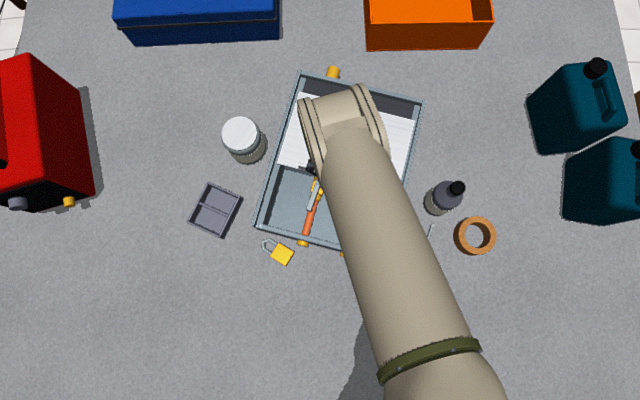

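The cover slides evenly, and the chamber is opening at (300,200) with no lifting. I'll push on to the stop in smaller steps.

```bash
python3 -m pendant '[[[0.8,-0.23,0],[0,0,0],255],[[0.8,-0.23,0],[0,0,0],255],[[0.7,-0.2,0],[0,0,0],255],[[0.5,-0.15,0],[0,0,0],255],[[0.4,-0.12,0],[0,0,0],255]]'; python3 -c "
from h import *
goal(.083,0,.102)"
```

```text
clock: 5.05
position: [0.6583, -0.0447, 0.1024]
ee_rot: [-0.595, 0.803, -0.004, 0.002]
ft_force: [-3.4, 0.3, 1.6]
grip_width: -0.001
clock 5.05 box [77.7 -0.8] z 0.1024 shift cm [ 0.53 -0.08 -0.04] yaw 0.5 tilt [ 0.007 -0.004 -1.   ] F [-3.4  0.3  1.6] grip -0.0
```

```bash
python3 -m pendant '[[[0.4,-0.12,0],[0,0,0],255],[[0.4,-0.12,0],[0,0,0],255]]'; python3 -m pendant '[[[0.4,-0.12,0],[0,0,0],255]]';python3 -m pendant '[[[0.4,-0.12,0],[0,0,0],255]]'; python3 -c "
from h import *
goal(.083,0,.102)"
```

```text
clock: 5.3
position: [0.6624, -0.0461, 0.1022]
ee_rot: [-0.596, 0.803, -0.0, -0.002]
ft_force: [-40.1, 4.6, 26.1]
grip_width: 0.003
clock: 5.42
position: [0.6624, -0.0459, 0.102]
ee_rot: [-0.596, 0.803, 0.003, -0.006]
ft_force: [-27.5, 3.5, 18.7]
grip_width: -0.001
clock: 5.55
position: [0.6624, -0.0459, 0.102]
ee_rot: [-0.597, 0.802, 0.006, -0.01]
ft_force: [-28.7, 2.5, 19.4]
grip_width: 0.002
clock 5.55 box [82.  -0.7] z 0.102 shift cm [0.12 0.04 0.  ] yaw 0.3 tilt [-0.023 -0.003 -1.   ] F [-28.7   2.5  19.4] grip 0.0
```

Force rose to 28–40 N with no further motion, so the cover is against the stop. I'll back off horizontally, then rise and look.

```bash
python3 -m pendant '[[[-0.5,0.15,0],[0,0,0],255],[[-2,0.6,0],[0,-1.2,0],255],[[-3,0.9,2],[0,0,0],255],[[-4,1.2,5],[0,0,0],255],[[-4,1.2,6],[0,0,0],255],[[-4,1.2,2],[0,0,0],255],[[0,0,0],[0,0,0],255]]'; python3 -c "
from h import *
P,c=snap('wrist','w4');b=w2b(P)*1e3; z=P[...,2]
s=(z>.095)&(z<.112)&(abs(b[...,0])<130)&(abs(b[...,1])<95)
print(s.sum(),np.nanpercentile(b[s],[1,50,99],axis=0))
goal(0,0,.102)"
```

```text
clock: 6.42
position: [0.4926, 0.0045, 0.2459]
ee_rot: [-0.596, 0.803, -0.005, 0.001]
ft_force: [-0.1, -0.7, -0.9]
grip_width: 0.006
0 [nan nan]
clock 6.47 box [-94.1  -1. ] z 0.2453 shift cm [  9.06  -2.57 -14.33] yaw 0.4 tilt [ 0.007 -0.006 -1.   ] F [ 0.6 -0.3 -0.1] grip -0.0
  return np.nanmean(a, axis, out=out, keepdims=keepdims)
```

View pics/w4.png

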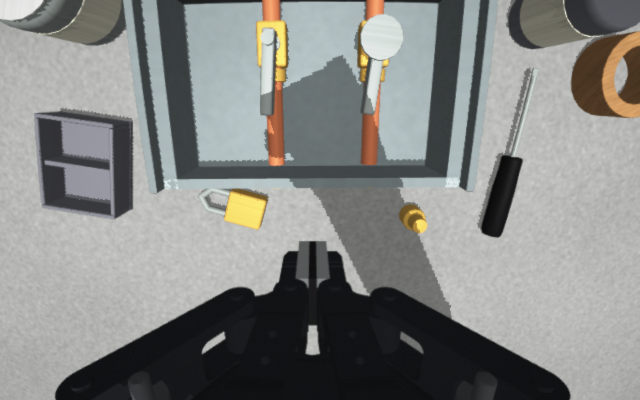

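The disc is on the right-hand lever (-y): disc at (381,37), tip at (372,112). The plain lever's pivot is at about (268,35) and its tip at (266,113). Next I measure both levers and the lip.

```bash
python3 -c "
from h import *
P=np.load('w4.npz')['P'];b=w2b(P)*1e3; z=P[...,2]
for u0,u1 in [(255,285),(355,400)]:
    s=np.zeros(z.shape,bool); s[15:130,u0:u1]=1; s&=(z>.048)&(z<.061)
    q=b[s]
    for lo in range(-40,60,10):
        k=(q[:,0]>lo)&(q[:,0]<=lo+10)
        if k.sum()>3: print(u0,lo,k.sum(),np.round(np.percentile(q[k],[2,50,98],axis=0)[:,1],1))
    print('min x',q[:,0].min())
P,c=snap('top','top4');b=w2b(P)*1e3; z=P[...,2]
s=(z>.095)&(z<.115)&(b[...,0]>60)&(b[...,0]<130)&(abs(b[...,1])<95)
print(s.sum(),np.percentile(b[s],[1,50,99],axis=0))
"
```

```text
255 -40 11 [37.9 42.6 47.5]
255 -30 135 [36.7 42.  48.3]
255 -20 138 [36.  41.9 47.9]
255 -10 152 [35.3 40.9 47.4]
255 0 144 [34.6 40.  46.1]
255 10 143 [34.  39.6 45.4]
255 20 164 [33.3 39.  44.9]
255 30 116 [32.5 37.2 43.6]
255 40 86 [32.2 37.5 43.2]
min x -30.50185978150153
355 -40 15 [-63.4 -59.6 -53.9]
355 -30 132 [-64.3 -57.8 -52.6]
355 -20 149 [-65.9 -59.  -53.5]
355 -10 150 [-67.2 -60.6 -54.9]
355 0 151 [-68.4 -62.  -56.2]
355 10 157 [-70.6 -63.4 -57.6]
355 20 208 [-80.8 -65.  -50.5]
355 30 257 [-82.5 -64.7 -47.4]
355 40 217 [-82.4 -63.9 -48.9]
355 50 131 [-80.4 -68.3 -54.7]
min x -31.05759790592183
110 [[ 90.59401403 -88.58724302]
 [ 93.86766813 -56.04121876]
 [ 97.69916464  88.41492309]]
```

View pics/top4.png

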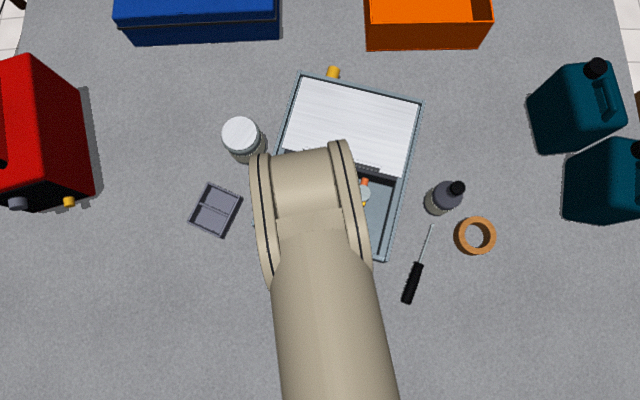

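```bash
python3 -c "
from h import *
d=np.load('top4.npz');P=d['P'];img=d['img'];b=w2b(P)*1e3; z=P[...,2]
# image profile along columns through rear edge: bright/dark boundary
for y in (-110,-60,0,60,110):
    s=(abs(b[...,1]-y)<3)&(b[...,0]>255)&(b[...,0]<310)
    o=np.argsort(b[s][:,0]); 
    print(y,[(int(x),int(zz*1e3),int(g)) for x,zz,g in zip(b[s][o][:,0],z[s][o],img[s][o].min(1))][::2])
i=cv2.imread('pics/top4.png')[60:200,260:440];cv2.imwrite('pics/top4c.png',cv2.resize(i,None,fx=4,fy=4,interpolation=2))
goal(-.02,-.11,.245)
"
```

```text
-110 [(255, 78, 211), (257, 79, 209), (259, 77, 211), (260, 79, 208), (262, 80, 207), (266, 81, 212), (268, 75, 212), (270, 78, 210), (271, 78, 215), (274, 77, 215), (276, 79, 206), (278, 87, 62), (278, 79, 54), (278, 86, 79), (279, 90, 132), (280, 86, 132), (283, 87, 133), (286, 86, 129), (288, 87, 138)]
-60 [(257, 77, 219), (257, 80, 216), (260, 80, 213), (262, 80, 210), (263, 81, 211), (267, 76, 211), (268, 79, 211), (271, 78, 210), (273, 78, 216), (274, 78, 217), (277, 79, 135), (278, 87, 71), (278, 80, 54), (279, 74, 189), (279, 85, 90), (281, 85, 130), (283, 87, 136), (285, 90, 131), (289, 87, 137)]
0 [(255, 78, 216), (257, 76, 214), (259, 76, 215), (261, 78, 219), (262, 80, 221), (266, 75, 218), (267, 77, 215), (268, 80, 214), (270, 76, 212), (273, 77, 214), (276, 75, 214), (276, 80, 156), (278, 81, 46), (278, 79, 58), (279, 86, 87), (281, 86, 128), (281, 89, 129), (284, 90, 127), (284, 89, 132), (288, 87, 133)]
60 [(256, 77, 209), (258, 74, 208), (260, 75, 208), (261, 77, 207), (264, 78, 216), (266, 79, 208), (269, 75, 211), (269, 79, 209), (271, 79, 210), (273, 77, 215), (277, 84, 52), (277, 87, 70), (278, 78, 128), (279, 76, 74), (279, 85, 85), (280, 80, 44), (280, 89, 138), (283, 88, 138), (286, 87, 134), (289, 85, 114)]
110 [(255, 81, 209), (256, 77, 206), (259, 78, 207), (262, 77, 210), (263, 76, 208), (266, 77, 210), (268, 77, 206), (269, 75, 210), (271, 77, 210), (274, 77, 216), (274, 80, 205), (278, 84, 45), (278, 77, 136), (279, 78, 63), (279, 80, 47), (280, 89, 137), (283, 88, 136), (284, 86, 132), (286, 88, 137)]
clock 6.53 box [-93.8  -1.3] z 0.2443 shift cm [  4.   -12.52   0.07] yaw 0.5 tilt [ 0.005 -0.005 -1.   ] F [ 0.8 -0.2 -0.3] grip 0.0
```

View pics/top4c.png

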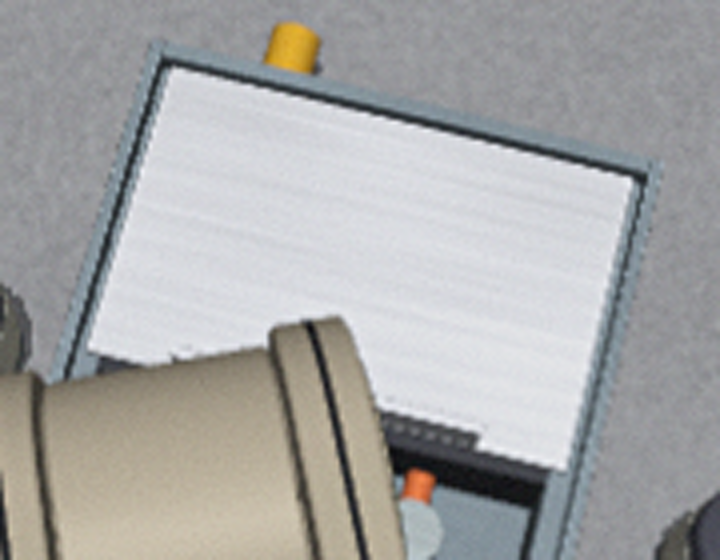

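The cover's rear edge (x≈278) meets the stop bar's face along its whole width, and the chamber is fully open. On to the lever.

```bash
python3 -m pendant '[[[2.3,-5.5,0],[0,0,0.5],255],[[2.4,-5.5,0],[0,0,0],255],[[0,0,-5],[0,0,0],255],[[0,0,0],[0,0,0],255]]'; python3 -c "
from h import *
goal(-.01,-.098,.057)"
```

```text
clock: 7.02
position: [0.5441, -0.1122, 0.1896]
ee_rot: [-0.599, 0.801, -0.002, 0.001]
ft_force: [-0.1, -0.7, 1.1]
grip_width: 0.003
clock 7.03 box [-12.7 -97.8] z 0.1896 shift cm [  0.26  -0.1  -13.26] yaw -0.0 tilt [ 0.004 -0.003 -1.   ] F [-0.1 -0.7  1.1] grip 0.0
```

```bash
python3 -m pendant '[[[0.2,0,-5],[0,0,0],255],[[0,0,-4],[0,0,0],255],[[0,0,-3],[0,0,0],255],[[0,0,-1],[0,0,0],255],[[0,0,0],[0,0,0],255]]'; python3 -c "
from h import *
P,c=snap('wrist','w5')
goal(-.01,-.082,.057);goal(-.0138,-.0635,.057)"
```

```text
clock: 7.65
position: [0.5521, -0.1121, 0.0627]
ee_rot: [-0.599, 0.801, -0.005, 0.003]
ft_force: [0.3, -0.1, -0.3]
grip_width: -0.005
clock 7.7 box [ -4.8 -95.4] z 0.0632 shift cm [-0.12  1.43 -0.62] yaw -0.1 tilt [ 0.012 -0.004 -1.   ] F [ 0.4 -0.1  0.1] grip -0.0
clock 7.7 box [ -4.8 -95.4] z 0.0632 shift cm [ 0.04  3.31 -0.62] yaw -0.1 tilt [ 0.012 -0.004 -1.   ] F [ 0.4 -0.1  0.1] grip -0.0
```

View pics/w5.png

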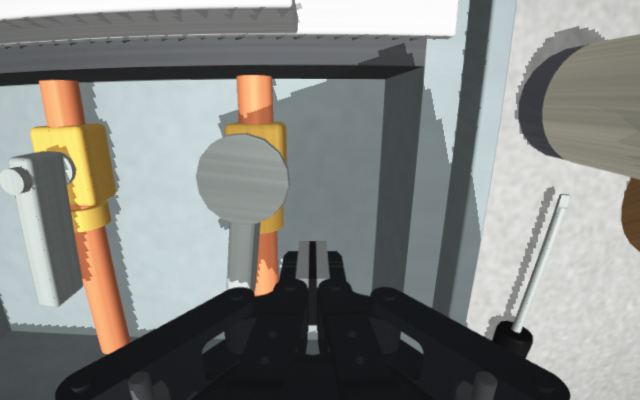

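The fingertips (312,265) are on the right side of the disc lever (240,260), in the open chamber. I start the push.

```bash
python3 -m pendant '[[[-0.4,0.3,-0.5],[0,0,0],255],[[-0.1,0.8,0],[0,0,0],255],[[0,0.7,0],[0,0,0],255],[[0,0.7,0],[0,0,0],255],[[0.1,0.7,0],[0,0,0],255]]'; python3 -c "
from h import *
goal(-.0138,-.0635,.057);goal(-.0086,-.0423,.057)"
```

```text
clock: 8.32
position: [0.5498, -0.0799, 0.0613]
ee_rot: [-0.598, 0.801, -0.008, 0.004]
ft_force: [-0.3, -3.5, -0.3]
grip_width: -0.004
clock 8.32 box [-16.4 -65.2] z 0.0613 shift cm [ 0.3   0.09 -0.43] yaw 0.0 tilt [ 0.017 -0.008 -1.   ] F [-0.3 -3.5 -0.3] grip -0.0
clock 8.32 box [-16.4 -65.2] z 0.0613 shift cm [ 1.39  1.98 -0.43] yaw 0.0 tilt [ 0.017 -0.008 -1.   ] F [-0.3 -3.5 -0.3] grip -0.0
```

```bash
python3 -m pendant '[[[0.4,0.6,-0.3],[0,0,0],255],[[0.4,0.6,-0.2],[0,0,0],255],[[0.5,0.6,-0.1],[0,0,0],255],[[0.4,0.4,0],[0,0,0],255]]'; python3 -c "
from h import *
P,c=snap('wrist','w6')
goal(-.0086,-.0423,.057);goal(.0048,-.026,.057)"
```

```text
clock: 8.82
position: [0.5672, -0.0561, 0.0545]
ee_rot: [-0.599, 0.801, -0.007, 0.004]
ft_force: [-1.2, -2.6, 0.4]
grip_width: 0.002
clock 8.88 box [ -6.2 -36.7] z 0.0546 shift cm [-0.39 -0.47  0.24] yaw -0.0 tilt [ 0.015 -0.007 -1.   ] F [-1.5 -0.9 -1.3] grip -0.0
clock 8.88 box [ -6.2 -36.7] z 0.0546 shift cm [1.36 0.71 0.24] yaw -0.0 tilt [ 0.015 -0.007 -1.   ] F [-1.5 -0.9 -1.3] grip -0.0
```

View pics/w6.png

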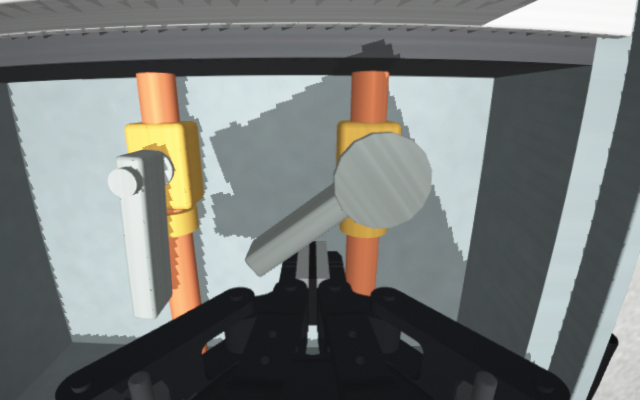

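The disc lever is at about 0.95 rad, with the fingertips (312,255) behind its free half. The plain lever has not moved. I continue towards the stop.

```bash
python3 -m pendant '[[[0.5,0.3,0.2],[0,0,0],255],[[0.5,0.3,0],[0,0,0],255],[[0.5,0.2,0],[0,0,0],255],[[0.5,0.1,0],[0,0,0],255],[[0.5,0.1,0],[0,0,0],255]]'; python3 -c "
from h import *
goal(.023,-.017,.057)"
```

```text
clock: 9.5
position: [0.5934, -0.0447, 0.0562]
ee_rot: [-0.599, 0.801, -0.007, 0.003]
ft_force: [-1.8, -1.6, 1.2]
grip_width: -0.001
clock 9.5 box [ 15.4 -19.1] z 0.0562 shift cm [ 0.79 -0.01  0.08] yaw 0.0 tilt [ 0.013 -0.007 -1.   ] F [-1.8 -1.6  1.2] grip -0.0
```

```bash
python3 -m pendant '[[[0.4,-0.1,0],[0,0,0],255],[[0.4,-0.1,0],[0,0,0],255]]';python3 -m pendant '[[[0.3,-0.09,0],[0,0,0],255]]';python3 -m pendant '[[[0.3,-0.09,0],[0,0,0],255]]'; python3 -c "
from h import *
goal(.023,-.017,.057)
snap('wrist','w7')"
```

```text
clock: 9.75
position: [0.6002, -0.0452, 0.0558]
ee_rot: [-0.599, 0.801, -0.005, 0.002]
ft_force: [-22.0, 2.3, 15.9]
grip_width: 0.005
clock: 9.88
position: [0.6003, -0.0451, 0.0554]
ee_rot: [-0.599, 0.8, -0.002, -0.001]
ft_force: [-22.8, 2.6, 16.3]
grip_width: -0.001
clock: 10.0
position: [0.6004, -0.0449, 0.0551]
ee_rot: [-0.6, 0.8, -0.0, -0.004]
ft_force: [-19.7, 2.3, 14.3]
grip_width: -0.0
clock 10.0 box [ 22.2 -17.4] z 0.0551 shift cm [0.09 0.01 0.19] yaw -0.1 tilt [-0.006 -0.005 -1.   ] F [-19.7   2.3  14.3] grip -0.0
```

View pics/w7.png

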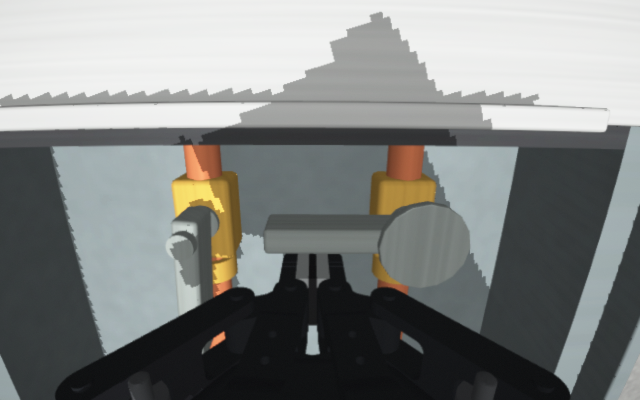

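The lever lies straight across its pipe (tip at (265,235), pivot at (425,243)), held at its stop with about 20 N. I'll back off horizontally, then rise clear and check.

```bash
python3 -m pendant '[[[-0.6,0.18,0],[0,0,0],255],[[-1.5,0.4,0],[0,0,0],255],[[-1,0.3,4],[0,0,0],255],[[-1,0.3,6],[0,0,0],255],[[-4,1,6],[0,0,0],255],[[-4,1,3],[0,0,0],255],[[0,0,0],[0,0,0],255]]'; python3 -c "
from h import *
P,c=snap('wrist','w8');goal(0,0,.3)
b=w2b(P)*1e3;z=P[...,2]
for n,s in [('disc',(b[...,1]<15)),('plain',(b[...,1]>15))]:
    s=s&(z>.048)&(z<.061)&(b[...,0]>-60)&(b[...,0]<62)&(abs(b[...,1])<115)
    print(n,s.sum(),cv2.minAreaRect(b[s].astype(np.float32)),np.percentile(b[s],[1,50,99],axis=0).round(1).tolist())
    if n=='disc':
        q=b[s];q=q[(q[:,1]>-42)&(q[:,1]<0)]
        l=cv2.fitLine(q.astype(np.float32),2,0,.01,.01).ravel();print(l)
        for lo in range(-45,10,10):
            k=(q[:,1]>lo)&(q[:,1]<=lo+10)
            if k.sum()>3: print(lo,np.percentile(q[k,0],[2,50,98]).round(1))
    else:
        q=b[s]
        for lo in range(-40,60,10):
            k=(q[:,0]>lo)&(q[:,0]<=lo+10)
            if k.sum()>3: print(lo,np.percentile(q[k,1],[2,50,98]).round(1))
"
```

```text
clock: 10.92
position: [0.486, -0.0124, 0.2436]
ee_rot: [-0.6, 0.8, -0.003, 0.001]
ft_force: [0.3, 0.3, -1.0]
grip_width: -0.0
clock 10.97 box [-96. -19.] z 0.2424 shift cm [ 9.75 -0.89  5.76] yaw -0.2 tilt [ 0.005 -0.003 -1.   ] F [0.4 0.  0.5] grip 0.0
disc 1637 ((33.19700241088867, -42.31204605102539), (39.2878303527832, 88.23657989501953), 11.560603141784668) [[19.9, -83.8], [37.7, -47.5], [56.1, 1.7]]
[ 3.2925110e-03 -9.9999458e-01  3.7577744e+01 -2.0891199e+01]
-45 [32.5 37.5 43.8]
-35 [32.5 37.5 43.6]
-25 [32.5 37.5 43.5]
-15 [32.5 37.4 43.6]
-5 [32.5 37.5 43.5]
plain 1146 ((8.001091003417969, 40.267372131347656), (12.513015747070312, 80.06904602050781), 85.43821716308594) [[-30.8, 31.9], [7.1, 39.6], [46.9, 47.9]]
-40 [37.8 42.  48.3]
-30 [36.8 42.2 48.2]
-20 [36.2 41.5 47.8]
-10 [35.4 41.  47.4]
0 [34.9 39.9 45.8]
10 [34.2 39.4 45.4]
20 [32.7 38.1 45. ]
30 [31.9 35.8 43.4]
40 [31.5 36.4 43. ]
```

View pics/w8.png

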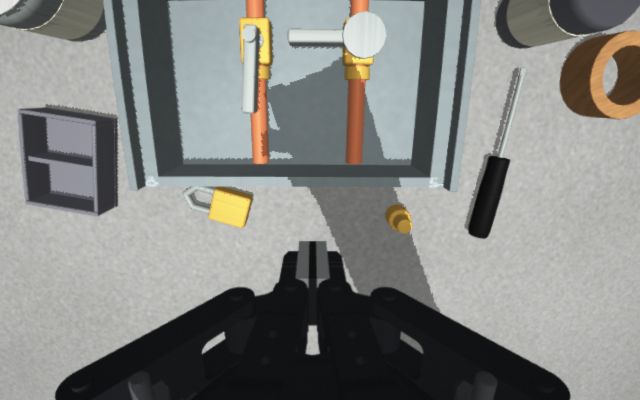

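The disc lever is shut (0.2° off square), and the plain lever and bystanders are unchanged. I'll move the hand farther away and do a last cover check.

```bash
python3 -m pendant '[[[0,0,3],[0,0,0],255],[[-1,-5,1],[0,0,0],255],[[-2,-5.5,0],[0,0,0],255],[[-2,-5.5,0],[0,0,0],255],[[-2,-5.5,0],[0,0,0],255],[[-2,-5.5,0],[0,0,0],255],[[0,0,0],[0,0,0],255],[[0,0,0],[0,0,0],255]]'; python3 -c "
from h import *
P,c=snap('top','top9');b=w2b(P)*1e3; z=P[...,2]
s=(z>.095)&(z<.115)&(b[...,0]>60)&(b[...,0]<130)&(abs(b[...,1])<95)
print(s.sum(),np.percentile(b[s],[1,50,99],axis=0))
goal(0,0,.3)"
```

```text
clock: 11.98
position: [0.3962, -0.2946, 0.2754]
ee_rot: [-0.6, 0.8, 0.0, 0.001]
ft_force: [0.8, 0.5, 0.3]
grip_width: 0.0
298 [[ 90.83684908 -87.91515999]
 [ 94.11236078   1.62541905]
 [ 99.50059786  88.16722405]]
clock 12.03 box [-103.1 -314.8] z 0.2754 shift cm [18.81 27.27  2.46] yaw -0.2 tilt [ 0.001  0.001 -1.   ] F [ 0.1 -0.8 -0.5] grip -0.0
```

View pics/top9.png

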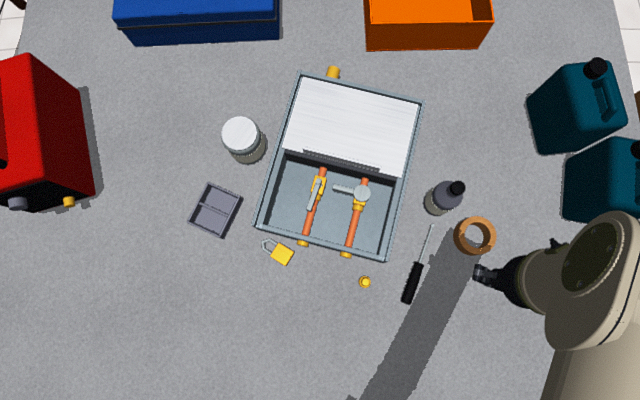

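The final top view shows the cover home at the rear with the lip at (335,160). The disc lever lies across its pipe at (350,190), and the bystanders are unmoved. The lip reads x≈94 mm against a nominal 97, but the pivot reads 37.5 against 40, so this is the same frame offset.

```bash
python3 -c "
from workcell import manip
print(manip.hand_in())"
```

```text
the job is handed in; nothing more can be done
None
```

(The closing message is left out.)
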